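Load the carrier plate and run it out to the mark

TASK

Two collars have to be wire-brushed on the wooden carrier plate: put each collar over the post it fits, right down onto the plate (blue on the thick blue-topped post, yellow on the thin yellow-topped post), and let go of them. Then take the plate by its black grip block and slide it straight out along the steel stand, without lifting or tipping it, until the stand's outer edge lies under the red band. The plate then overhangs so far that it would tip, so finish while still gripping the block and holding the plate flat on the stand; leave the wrench, oil bottle, hole saw and blue bin where they are.

Things in the scene. Friction and masses are not known exactly. Their poses are not given: they have to be found in the camera images.
- blue_collar_center (a point): Blue metal ring, loose, standing flat: outside diameter 56 mm, bore 36 mm, height 36 mm, 0.1 to 0.2 kg. Point at its centre, 18 mm above its underside. It fits the thick post.
- yellow_collar_center (a point): Yellow metal ring, loose, standing flat: outside diameter 40 mm, bore 22 mm, height 36 mm, 0.07 to 0.13 kg. Point at its centre, 18 mm above its underside. It fits the thin post.
- thick_post (a point): Foot of the thick steel post (diameter 30 mm, 44 mm tall, bevelled blue top) fixed upright on the carrier plate: centre of the post on the plate's top face. It is 235 mm from the grip block's centre, near the plate's outer end, on the plate's long middle line. x axis: along the plate towards its outer end; z up.
- thin_post (a point): Foot of the thin steel post (diameter 16 mm, 44 mm tall, bevelled yellow top) on the carrier plate: centre of the post on the plate's top face, on the middle line 75 mm inward of the thick post. Axes as the thick post's.
- plate_grip (a point): Centre of the black grip block (30 x 30 mm square, 48 mm tall, sides parallel to the plate's) fixed on top of the carrier plate near its inner end; the plate's top face is 24 mm below this point. Axes: x along the plate towards its outer end, z up. The plate is light wood, 320 mm long (x), 110 mm wide, 12 mm thick, loose, 0.4 to 0.65 kg, lying flat on the stand; its inner end is 30 mm inward of the block's centre.
- plate_mark (a point): Centre of the red band painted across the plate, on its top face: the band is 14 mm wide along the plate and its centre is 110 mm from the grip block's centre towards the outer end. Axes as the plate's.
- stand_edge (a point): Middle of the top edge of the stand's outer end. The stand is a dark steel platform, fixed, 320 mm long, 190 mm wide, its top 60 mm above the bench. x axis: level, pointing outward off the stand along its length (the way the plate is to be slid); z up. At the start the plate's outer end sticks out 10 to 50 mm past this edge; at the mark it sticks out 180 mm and is outweighed on the outer side: the grip block must then be held down with about 2 to 5 N.
- plate: The carrier plate with block and posts (see plate_grip); origin at the middle of its underside, x towards its outer end.
- stand: The fixed stand (see stand_edge); origin on the bench under its middle, x towards its outer end.
- blue_collar: The blue collar, origin at the centre of its underside.
- yellow_collar: The yellow collar, origin at the centre of its underside.
- wrench: Bystander: steel wrench 200 mm long lying on the bench; leave alone.
- oil: Bystander: yellow oil bottle, 56 mm diameter, 140 mm tall, origin under its middle; leave alone.
- hole_saw: Bystander: red hole saw, 52 mm diameter, 60 mm tall, origin under its middle; leave alone.
- bin: Bystander: open blue bin 90 x 130 x 50 mm, origin under its middle; leave alone.
Mind the look-alikes: they are no part of the job. Of the things like the blue_collar, leave any that is purple or white; of the rest the larger one is meant.

How it is judged:
By the outcome, as a careful person would: the job done as asked, in the order asked, and still so for the second after the job is handed in, while the arm keeps its last pose, push and grip.
It also fails if it takes over 72 s, if anything falls off the work surface, if the arm or the gripper's body presses on something with over 40 N, if the wrist force passes 120 N, or if a joint passes its speed limit or range.

ROBOT

A 6-joint arm with a two-finger parallel gripper is mounted at the origin on the work surface. World frame = base frame: x ahead of the robot, y to its left, z up, the work surface at z = 0. Lengths are in mm, angles in degrees, forces in N, time in s.
With the tool pointing down it reaches from about 300 to 850 mm from the base axis. Payload 4.2 kg.
Tool frame: the origin (TCP) lies midway between the tips of the shut fingers; the grasp point (between the pads) lies 19 mm behind it (env.grip_depth is the distance from the TCP to the grasp point, in mm); z points along the fingers, y is the line along which they close (so a half turn about z gives the same grasp; the last joint's range is limited). The gripper opens to 91 mm and grips with 3 to 60 N. Pads are 32 mm wide; open, the fingers measure 118 mm over their backs; the gripper's body (76 mm by 178 mm) begins 60 mm behind the grasp point.
Start: joints at [67.265, 18.312, 89.639, -0, 72.044, -1.146], TCP at [211.573, 534.678, 213.976] pointing down, gripper open.
Joint ranges: [-177.97, 177.97], [-48.28, 115.42], [12.27, 149.76], [-77.06, 257.06], [2.81, 150.46], [-146.56, 146.56]. Speed limits (degrees/s): [147.25, 147.25, 180, 180, 180, 180].

INTERFACE

Orientations are given as [roll, pitch, yaw] about the fixed x, y, z axes, in that order (R = Rz(yaw) Ry(pitch) Rx(roll)).
In Python, from workcell import env, eyes gives the robot as it stands.
- The arm moves only by the tool send_rows, never from a script. Its argument "motion" is a list of rows, each a list of 7 numbers: the shift along the world's x, y, z normalised to -1 to 1, where 1 is 0.5 m, then the turn, a rotation vector about the world's x, y, z normalised to -1 to 1, where 1 is 60 degrees, then the opening, from -1 (shut) to 1 (fully open). A call has 1 to 20 rows; each row is the pose to reach, as a shift and turn from the pose commanded when the call began; what a row does not reach only later rows make up. A row lasts 1/8 s, in which the tool goes at most 62.5 mm and 10.7 degrees, less where a joint would pass 70% of its speed; a pose out of reach is approached as far as the arm can. A call with a number of a shift or a turn outside -1 to 1 is refused whole. A call with a gripper value outside its range is refused whole. The fingers move at their own pace and stop on an object; "squeeze" is the grip in N (left out, the last holds). Time passes only in rows, so rows that repeat a pose let the fingers close. It gives the time, the measured TCP pose, the force, the opening and the grip force at its end, in the units of the state.
- env.state(): the state, without advancing time (a new reading comes with each control period).
- eyes.grab_frame(name): name is "scene" or "side" or "wrist"; returns a dict with "pixels" (384x512x3 uint8, red, green, blue), "depth" (384x512 float32, mm along the optical axis (not along the pixel's ray), 0 where there is no reading), "fx", "fy", "cx", "cy" (pixels), "R" (3x3) and "t" (3): a world point X has camera coordinates R X + t; the wrist camera has in their place "T_tool_cam" (4x4, takes a point from camera to tool coordinates, whose origin is the TCP and whose axes are the flange's). Camera axes: x right, y down, z forward; pixel columns grow to the right and rows downward; lengths in mm; the calibration is good to about 2 mm. The wrist camera is an equidistant fisheye: a pixel r from the principal point sees the ray r / f radians off the axis. A picture is of the moment at which its call begins: read the wrist's pose just before it.
- env.job_done(): hands the job in; it is judged then, once.
The state is a dict: "time_s": time; "qpos": joint angles; "qvel": joint speeds; "effort": joint torques, N m; "ee_pos": TCP position; "ee_rot": TCP orientation; "force": force on the tool from outside, world axes, zero at the start; "torque": the same for the moment, N m; "gripper_width": finger opening in mm; "gripper_force": force on a finger pad.
Only numpy, scipy, OpenCV 4.12 (cv2) and the standard library are available. Lean on these libraries where they do the work, as an engineer would, in place of code of your own. Each camera call takes 0.05 s, during which the arm holds its last target. There are 200 camera calls.

## Working session

There is one attempt and no reset: what is moved stays moved. The work goes in short steps, Python scripts to look and compute and a tool call to move; the robot and the scene stay as the last step left them, time stands still between calls to the robot, and variables do not carry over. Pictures are saved under pics/ and viewed, at most 10 in all, crops included, and the job is handed in when it is done.

Besides the shell and the picture viewer there is one more tool, called after "Call:" as name(argument=value, ...), one argument or row to a line, values as JSON. send_rows: Moves the arm, as the interface text tells. Its arguments: {"type":"object","properties":{"motion":{"type":"array"},"squeeze":{"type":"number"}},"required":["motion"]}

```bash
ls; mkdir -p pics; cat > h.py <<'E'
import numpy as np,cv2
from workcell import env,eyes
def save(n,f): cv2.imwrite(f'pics/{n}.png',f['pixels'][:,:,::-1])
def world(f,u,v):
    d=f['depth'][int(v),int(u)]
    c=np.array([(u-f['cx'])/f['fx']*d,(v-f['cy'])/f['fy']*d,d]); return np.array(f['R']).T@(c-f['t'])
def cloud(f):
    v,u=np.mgrid[:384,:512]; d=f['depth']
    c=np.stack([(u-f['cx'])/f['fx']*d,(v-f['cy'])/f['fy']*d,d],-1)
    return (c-f['t'])@np.array(f['R'])
def ray(f,u,v,z):
    R=np.array(f['R']);o=-R.T@f['t'];r=R.T@np.array([(u-f['cx'])/f['fx'],(v-f['cy'])/f['fy'],1]);return o+r*(z-o[2])/r[2]
E
python3 - <<'E'
from h import *
a=eyes.grab_frame('scene');b=eyes.grab_frame('side')
save('a',a);save('b',b)
np.savez('a.npz',**a);np.savez('b.npz',**b)
print(env.state())
E
```

```text
pics
{'time_s': 0.1, 'qpos': array([ 6.72671939e+01,  1.83492041e+01,  8.96986783e+01, -1.56810711e-03,
        7.20434503e+01, -1.14559327e+00]), 'qvel': array([ 0.11207739, -0.05027193, -0.09795421,  0.02401191, -0.01476885,
        0.0247061 ]), 'effort': array([ 1.78029692e-03, -4.13326406e+01, -2.32513368e+01,  7.30044139e-02,
        4.22083342e-02, -5.17222122e-05]), 'ee_pos': array([211.38607148, 534.25970814, 213.19705626]), 'ee_rot': array([-1.79908656e+02, -3.35364124e-04,  1.58413272e+02]), 'force': array([ 0.52955091,  0.41575367, -0.27707659]), 'torque': array([-0.01686178, -0.07574811, -0.02134564]), 'gripper_force': 0.0, 'gripper_width': 91.32075060487605}
```

View pics/a.png

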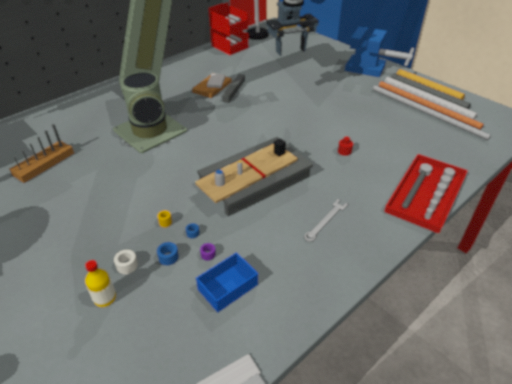

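View pics/b.png

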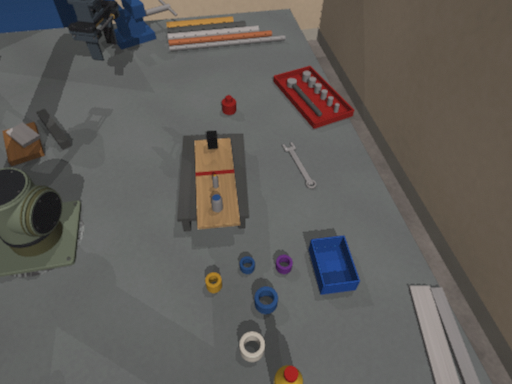

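The scene view shows candidates for the blue collar: blue (168,253), a smaller blue (193,231), purple (208,251) and white (125,262). The larger blue at (168,253) in scene, (265,300) in side, is the one meant. The only yellow ring is at (165,218) in scene and (213,282) in side. The plate lies on the stand with its grip block at (280,147) and its outer end towards the collars.

```bash
python3 - <<'E'
from h import *
a=dict(np.load('a.npz'));b=dict(np.load('b.npz'))
cv2.imwrite('pics/crop.png',np.hstack([cv2.resize(a['pixels'][195:285,100:230],(390,270),interpolation=2)[:,:,::-1],cv2.resize(b['pixels'][240:360,190:320],(292,270),interpolation=2)[:,:,::-1]]))
for n,f in(('scene',a),('side',b)):
    hsv=cv2.cvtColor(f['pixels'],cv2.COLOR_RGB2HSV);P=cloud(f)
    h,s,v=[hsv[...,i].astype(int) for i in range(3)]
    M={'blue':(abs(h-108)<10)&(s>120),'yel':(abs(h-23)<7)&(s>170),'red':((h<6)|(h>174))&(s>150),'wood':(abs(h-16)<7)&(s>60)&(s<170)&(v>120),'dark':(v<45)}
    for k,m in M.items():
        m=m&(f['depth']>0)&(P[...,2]>8)&(P[...,2]<150)&(P[...,0]>150)
        c,l,st,ce=cv2.connectedComponentsWithStats(m.astype(np.uint8))
        for i in range(1,c):
            if st[i,4]<15: continue
            p=P[l==i];zt=np.percentile(p[:,2],90);q=p[p[:,2]>zt-6]
            mm=(q.min(0)+q.max(0))/2
            print(n,k,st[i,4],ce[i].round(),'top',zt.round(1),'mid',mm.round(1),'ext',(q.max(0)-q.min(0)).round())
E
```

```text
scene blue 1019 [366.  57.] top 136.6 mid [263.2 993.2 140.1] ext [127. 167.  19.]
scene blue 135 [192. 230.] top 27.2 mid [ 539.1 -197.5   25.1] ext [35. 36.  7.]
scene blue 346 [167. 253.] top 37.9 mid [ 564.6 -299.    36.2] ext [54. 54.  8.]
scene blue 1309 [227. 281.] top 49.9 mid [ 748.1 -241.4   49.3] ext [ 96. 133.  11.]
scene yel 35 [410.  76.] top 34.9 mid [ 465.1 1024.5   32.4] ext [107.  18.   7.]
scene yel 31 [450.  92.] top 36.7 mid [ 657.3 1021.    35.3] ext [59. 19.  8.]
scene yel 162 [164. 218.] top 37.5 mid [ 449.3 -232.6   37.1] ext [35. 34. 10.]
scene yel 391 [ 97. 280.] top 112.1 mid [ 568.8 -491.4  117.6] ext [22. 31. 23.]
scene yel 26 [106. 303.] top 14.0 mid [ 583.7 -495.8   12.8] ext [16. 36. 10.]
scene red 190 [345. 146.] top 55.3 mid [591.8 426.1  57.6] ext [22. 21. 16.]
scene red 883 [425. 196.] top 26.4 mid [904.5 444.8  25.3] ext [227. 329.  10.]
scene red 46 [254. 168.] top 76.0 mid [495.9  77.6  74.1] ext [107.  17.   7.]
scene red 93 [ 91. 265.] top 142.3 mid [ 563.7 -490.8  140.1] ext [25. 22.  8.]
scene wood 357 [430.  84.] top 38.4 mid [ 552.4 1018.
[... 1012 characters left out ...]
3.  97.] top 24.2 mid [898.9 445.9  23.6] ext [230. 336.  11.]
side red 200 [229. 105.] top 55.9 mid [587.4 427.6  56.3] ext [21. 23. 12.]
side red 119 [214. 172.] top 72.9 mid [492.7  79.9  71. ] ext [106.  22.   8.]
side red 171 [291. 374.] top 140.3 mid [ 561.1 -492.1  138.2] ext [24. 26.  7.]
side wood 342 [200.  22.] top 34.9 mid [ 550.9 1030.5   33.7] ext [297.  38.  10.]
side wood 423 [220.  37.] top 26.1 mid [624.8 896.   24.4] ext [445.  31.   9.]
side wood 1060 [213. 156.] top 72.2 mid [499.  150.6  71.1] ext [116. 137.   9.]
side wood 1848 [216. 201.] top 72.3 mid [485.1 -16.3  92.2] ext [118. 183.  52.]
side dark 156 [212. 139.] top 119.1 mid [500.  185.2 117.4] ext [28. 33.  8.]
```

View pics/crop.png

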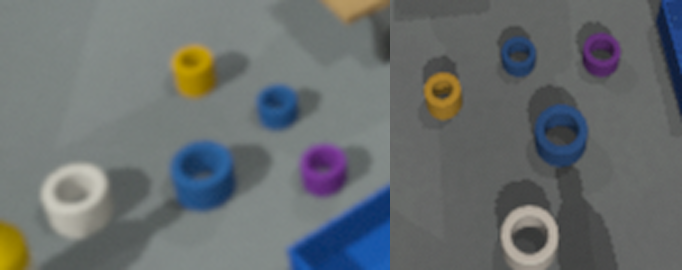

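The crop confirms it: the larger blue ring is clearly bigger than the small blue one. Both cameras agree on blue at about (562,-299) and yellow at about (447,-232), with tops near 36 mm. The arm goes over the plate first for a close look.

Call:
send_rows(
  motion=[
    [0.54, -0.9, 0.24, 0, 0, -1, 1],
    [0.54, -0.9, 0.24, 0, 0, -1, 1],
    [0.54, -0.9, 0.24, 0, 0, -1, 1],
    [0.54, -0.9, 0.24, 0, 0, -1, 1],
    [0.54, -0.9, 0.24, 0, 0, -1, 1],
    [0.54, -0.9, 0.24, 0, 0, -1, 1],
    [0.54, -0.9, 0.24, 0, 0, -1, 1],
    [0.54, -0.9, 0.24, 0, 0, -1, 1],
    [0.54, -0.9, 0.24, 0, 0, -1, 1],
    [0.54, -0.9, 0.24, 0, 0, -1, 1],
    [0.54, -0.9, 0.24, 0, 0, -1, 1],
    [0.54, -0.9, 0.24, 0, 0, -1, 1],
  ],
)

```text
time_s: 1.6
ee_pos: [480.8, 85.6, 333.6]
ee_rot: [-179.9, -0.0, 98.5]
force: [0.0, -0.2, -0.1]
gripper_width: 91.1
gripper_force: 0.0
```

```bash
cat >> h.py <<'E'
from scipy.spatial.transform import Rotation as Ro
def wgrab(n=None):
    s=env.state();f=eyes.grab_frame('wrist')
    R=Ro.from_euler('xyz',s['ee_rot'],degrees=True).as_matrix();T=np.array(f['T_tool_cam'])
    f['M']=R@T[:3,:3];f['o']=R@T[:3,3]+s['ee_pos']
    if n: save(n,f)
    return f,s
def wray(f,uv):
    uv=np.atleast_2d(np.asarray(uv,float));dx=(uv[:,0]-f['cx'])/f['fx'];dy=(uv[:,1]-f['cy'])/f['fy'];r=np.hypot(dx,dy)+1e-9
    return np.stack([dx/r*np.tan(r),dy/r*np.tan(r),np.ones_like(r)],1)
def wplane(f,uv,z):
    d=wray(f,uv)@f['M'].T; return f['o']+d*((z-f['o'][2])/d[:,2])[:,None]
def wcloud(f):
    v,u=np.mgrid[:384,:512];d=wray(f,np.stack([u.ravel(),v.ravel()],1))*f['depth'].reshape(-1,1)
    return (d@f['M'].T+f['o']).reshape(384,512,3)
E
python3 - <<'E'
from h import *
f,s=wgrab('w1');print(s['ee_pos'],s['ee_rot'],s['time_s'],f['fx'],f['T_tool_cam']);np.savez('w1.npz',**f)
E
```

```text
[480.81407253  85.639163   333.57495721] [-1.79946237e+02 -1.90357747e-02  9.85055136e+01] 1.6 297.3186396354542 [[ 4.01994592e-04 -9.61631979e-01 -2.74342443e-01  7.78552158e+01]
 [ 9.99999918e-01  3.73376895e-04  1.56532093e-04  2.07172581e-01]
 [-4.80931366e-05 -2.74342483e-01  9.61632050e-01 -1.70374114e+02]
 [ 0.00000000e+00  0.00000000e+00  0.00000000e+00  1.00000000e+00]]
```

View pics/w1.png

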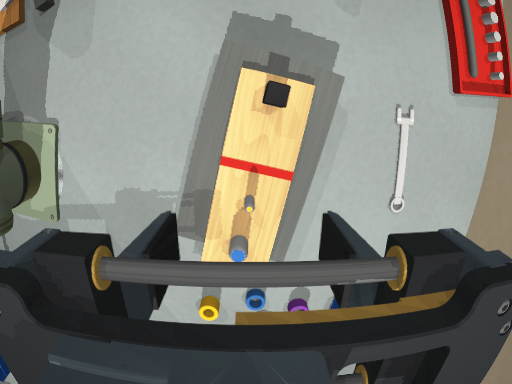

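The wrist view shows the plate on the stand: block at (277,94), red band at (257,168), yellow post top at (250,205) and blue post top at (238,255). The outer end is hidden behind the gripper. I'll measure the plate and stand from it.

```bash
python3 - <<'E'
from h import *
f=dict(np.load('w1.npz'))
hsv=cv2.cvtColor(f['pixels'],cv2.COLOR_RGB2HSV);h,s,v=[hsv[...,i].astype(int) for i in range(3)]
P=wcloud(f)
def comp(m):
    c,l,st,ce=cv2.connectedComponentsWithStats(m.astype(np.uint8));i=1+np.argmax(st[1:,4]);return l==i
def pts(m): y,x=np.nonzero(m);return np.stack([x,y],1)
roi=np.zeros((384,512),bool);roi[55:262,195:325]=1
wood=comp(roi&(h<25)&(h>8)&(s>50)&(v>120));red=comp(roi&((h<6)|(h>174))&(s>150))
sub=roi.copy();sub[:75]=0;sub[115:]=0;sub[:,:255]=0;sub[:,300:]=0
blk=comp(sub&(v<60))
top=comp(blk&(P[...,2]>114))
print('z wood',np.median(P[wood][:,2]),'blk',np.median(P[top][:,2]))
for n,m,z in(('red',red,72),('blk',top,120)):
    q=wplane(f,pts(m),z)[:,:2].astype(np.float32);r=cv2.minAreaRect(q);print(n,m.sum(),r,q.mean(0))
# plate long edges
W=wplane(f,pts(wood|red),72)[:,:2]
m=wood|red;rows=[r for r in range(80,230)]
for nm,k in(('L',0),('R',-1)):
    e=np.array([[np.nonzero(m[r])[0][k],r] for r in rows if m[r].any()])
    q=wplane(f,e,72)[:,:2]; p=np.polyfit(q[:,1],q[:,0],1);res=q[:,0]-np.polyval(p,q[:,1]);g=abs(res)<3;p=np.polyfit(q[g,1],q[g,0],1)
    print(nm,p,'x at y=184,-47',np.polyval(p,[184,-47]),g.mean())
# stand edges by depth
S=comp((P[...,2]>50)&(P[...,2]<66)&(f['depth']>0))
for nm,k in(('L',0),('R',-1)):
    e=np.array([[np.nonzero(S[r])[0][k],r] for r in range(80,215) if S[r].any()])
    q=wplane(f,e,60)[:,:2];p=np.polyfit(q[:,1],q[:,0],1);res=q[:,0]-np.polyval(p,q[:,1]);g=abs(res)<4;p=np.polyfit(q[g,1],q[g,0],1)
    print('stand',nm,p,np.polyval(p,[184,-47]),g.mean())
q=P[S][:,:2].astype(np.float32);print('standrect',cv2.minAreaRect(q))
for n,m in(('blue',(abs(h-108)<12)&(s>100)),('yel',(abs(h-23)<7)&(s>170))):
    mm=roi.copy();mm[:195]=0;mm&=m&(P[...,2]>100);u=pts(mm);print(n,len(u),u.mean(0) if len(u) else 0,np.median(P[mm],0) if len(u) else 0,wplane(f,u.mean(0),116))
E
```

```text
z wood 71.51610796623675 blk 119.57793627865973
red 637 ((493.2423400878906, 79.82266998291016), (13.155900955200195, 110.08372497558594), 85.68782806396484) [493.22562  79.90083]
blk 502 ((500.5176086425781, 189.0897979736328), (29.538230895996094, 29.458236694335938), 85.90824127197266) [500.90094 189.16743]
L [-2.28912257e-01  4.80604198e+02] x at y=184,-47 [438.48434307 491.36307444] 0.13861386138613863
R [7.16963478e-02 5.42372534e+02] x at y=184,-47 [555.56466209 539.00280575] 0.9306930693069307
stand L [1.30300366e-01 3.82179528e+02] [406.15479559 376.0554111 ] 1.0
stand R [1.30391168e-01 5.72235882e+02] [596.22785712 566.10749736] 1.0
standrect ((489.580322265625, 93.95513153076172), (321.099853515625, 191.72280883789062), 82.55828857421875)
blue 135 [237.54074074 255.46666667] [483.63303423 -43.83275104 116.00994294] [[483.62758421 -44.14572087 116.        ]]
yel 11 [249. 209.] [489.51486985  29.9085542  115.97727366] [[489.50332264  29.98578624 116.        ]]
```

Sizes check out: block to thick post is 234 mm, posts are 74 mm apart, overhang is about 36 mm. The stand axis is 7.4° off -y and the plate 4.1°, so the slide is about 146 mm. Next, a closer look at the collars.

Call:
send_rows(
  motion=[
    [0.05, -0.83, -0.2, 0, 0, -0.21, 1],
    [0.05, -0.83, -0.2, 0, 0, -0.21, 1],
    [0.05, -0.83, -0.2, 0, 0, -0.21, 1],
    [0.05, -0.83, -0.2, 0, 0, -0.21, 1],
    [0.05, -0.83, -0.2, 0, 0, -0.21, 1],
    [0.05, -0.83, -0.2, 0, 0, -0.21, 1],
    [0.05, -0.83, -0.2, 0, 0, -0.21, 1],
    [0.05, -0.83, -0.2, 0, 0, -0.21, 1],
    [0.05, -0.83, -0.2, 0, 0, -0.21, 1],
    [0.05, -0.83, -0.2, 0, 0, -0.21, 1],
  ],
)

```text
time_s: 2.9
ee_pos: [507.0, -328.7, 234.7]
ee_rot: [179.9, 0.0, 85.9]
force: [-0.2, -0.5, 0.2]
gripper_width: 91.5
gripper_force: 0.0
```

```bash
python3 - <<'E'
from h import *
f,s=wgrab('w2');print(s['ee_pos'],s['ee_rot'],s['time_s'])
hsv=cv2.cvtColor(f['pixels'],cv2.COLOR_RGB2HSV);h,S,v=[hsv[...,i].astype(int) for i in range(3)];P=wcloud(f)
for n,m in(('blue',(abs(h-108)<12)&(S>100)),('yel',(abs(h-23)<8)&(S>150))):
    m=m&(P[...,2]>15)&(P[...,2]<45)&(P[...,0]<650);c,l,st,ce=cv2.connectedComponentsWithStats(m.astype(np.uint8))
    for i in range(1,c):
        if st[i,4]<60: continue
        y,x=np.nonzero((l==i)&(P[...,2]>33));
        if len(x)<20: continue
        q=wplane(f,np.stack([x,y],1),36)[:,:2].astype(np.float32);print(n,st[i,4],ce[i].round(),cv2.minEnclosingCircle(q),P[l==i][:,2].max())
E
```

```text
[ 506.99976371 -328.68385705  234.74279768] [1.79945351e+02 5.84434835e-03 8.59295207e+01] 2.9
blue 998 [290. 144.] ((561.2447509765625, -296.4075622558594), 27.68699836730957) 37.96829844716882
yel 619 [195.  97.] ((446.36053466796875, -228.82968139648438), 19.49268913269043) 37.676687947822984
```

Blue reads a 27.7 mm radius and yellow 19.5 mm, as expected. Now grasping blue.

Call:
send_rows(
  motion=[
    [0.109, 0.067, -0.1, 0, 0, 0, 1],
    [0.109, 0.067, -0.2, 0, 0, 0, 1],
    [0.109, 0.067, -0.3, 0, 0, 0, 1],
    [0.109, 0.067, -0.38, 0, 0, 0, 1],
    [0.109, 0.067, -0.42, 0, 0, 0, 1],
    [0.109, 0.067, -0.45, 0, 0, 0, 1],
    [0.109, 0.067, -0.45, 0, 0, 0, 1],
    [0.109, 0.067, -0.45, 0, 0, 0, -1],
    [0.109, 0.067, -0.45, 0, 0, 0, -1],
    [0.109, 0.067, -0.45, 0, 0, 0, -1],
    [0.109, 0.067, -0.45, 0, 0, 0, -1],
    [0.109, 0.067, -0.45, 0, 0, 0, -1],
    [0.109, 0.067, -0.45, 0, 0, 0, -1],
  ],
  squeeze=20,
)

```text
time_s: 4.58
ee_pos: [561.3, -297.0, 9.5]
ee_rot: [180.0, 0.0, 85.8]
force: [-0.3, 0.3, 3.3]
gripper_width: 56.0
gripper_force: 20.0
```

Call:
send_rows(
  motion=[
    [0, 0, 0.04, 0, 0, 0, -1],
    [0, 0, 0.14, 0, 0, 0, -1],
    [0, 0, 0.25, 0, 0, 0, -1],
    [-0.03, 0.08, 0.322, 0, 0, 0, -1],
    [-0.08, 0.18, 0.322, 0, 0, 0, -1],
    [-0.12, 0.28, 0.322, 0, 0, 0, -1],
    [-0.155, 0.35, 0.322, 0, 0, 0, -1],
    [-0.155, 0.374, 0.322, 0, 0, 0, -1],
    [-0.155, 0.374, 0.322, 0, 0, 0, -1],
    [-0.155, 0.374, 0.322, 0, 0, 0, -1],
    [-0.155, 0.374, 0.322, 0, 0, 0, -1],
  ],
)

```text
time_s: 5.95
ee_pos: [484.0, -110.8, 169.7]
ee_rot: [-180.0, 0.0, 85.7]
force: [0.1, -0.4, -1.9]
gripper_width: 56.3
gripper_force: 20.0
```

```bash
python3 - <<'E'
from h import *
f,s=wgrab('w3');print(s['ee_pos'],s['ee_rot'],s['time_s'],s['gripper_width'])
hsv=cv2.cvtColor(f['pixels'],cv2.COLOR_RGB2HSV);h,S,v=[hsv[...,i].astype(int) for i in range(3)];P=wcloud(f)
for n,m in(('blue',(abs(h-108)<14)&(S>80)),('yel',(abs(h-23)<8)&(S>150))):
    m=m&(P[...,2]>95)&(P[...,0]>400);c,l,st,ce=cv2.connectedComponentsWithStats(m.astype(np.uint8))
    for i in range(1,c):
        if st[i,4]<20: continue
        p=P[l==i];z=np.percentile(p[:,2],90);y,x=np.nonzero((l==i)&(P[...,2]>z-4))
        q=wplane(f,np.stack([x,y],1),z)[:,:2].astype(np.float32);print(n,st[i,4],ce[i].round(),z,cv2.minEnclosingCircle(q),q.mean(0))
E
```

```text
[ 484.04757391 -110.80563773  169.72463681] [-1.79999019e+02  1.19784352e-02  8.57398941e+01] 5.95 56.27577661549768
blue 609 [242. 126.] 117.30460475054178 ((483.6728515625, -45.011714935302734), 10.45829963684082) [483.72122  -45.005527]
blue 4451 [249. 229.] 196.26628716513173 ((484.4742431640625, -104.31118774414062), 28.56541633605957) [485.18372 -96.04935]
blue 441 [249. 291.] 263.7684921111944 ((486.29327392578125, -84.7763442993164), 7.643670082092285) [486.34845 -84.74818]
yel 56 [242.  29.] 117.5387343240292 ((489.4180603027344, 29.404722213745117), 3.2760050296783447) [489.3111   29.44611]
yel 346 [148. 271.] 268.52458535728556 ((457.6085510253906, -76.09979248046875), 7.328488349914551) [456.5553  -77.33398]
yel 345 [349. 271.] 268.6408728368759 ((516.2044677734375, -80.53425598144531), 7.0222697257995605) [516.6123   -81.593765]
yel 3138 [303. 314.] 278.4813730258093 ((501.7416076660156, -87.93519592285156), 36.91484069824219) [499.24643  -86.109856]
```

View pics/w3.png

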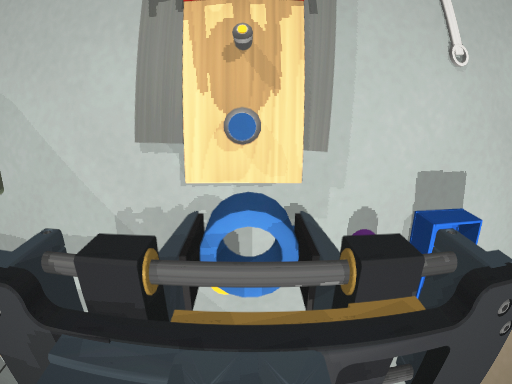

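Post tops are at (242,126) blue and (242,35) yellow. The held collar is at (249,245), partly behind the gripper rod, so I'll fit its top rim properly to get its offset in the tool.

```bash
python3 - <<'E'
from h import *
from scipy.optimize import least_squares
f,s=wgrab();print(s['ee_pos'])
hsv=cv2.cvtColor(f['pixels'],cv2.COLOR_RGB2HSV);h,S,v=[hsv[...,i].astype(int) for i in range(3)]
print([(r,*hsv[r,249]) for r in range(188,304,4)])
m=((abs(h-108)<14)&(S>80)).astype(np.uint8);m[:185]=0;m[:,:195]=0;m[:,305:]=0
# inner hole: non-blue pixels inside, rows above the rod
inn=[];out=[]
for c in range(205,295,2):
    x=np.nonzero(m[:262,c])[0]
    if len(x) and 232<c<268: inn.append([c,x[x<250].max()+.5])
    y=np.nonzero(m[284:,c])[0]
    if len(y) and 230<c<270: out.append([c,284+y.max()+.5])
print(out[::4],inn[::4])
for n,e,r in(('inner',inn,18),('outer',out,28)):
  for zt in (196.7,):
    q=wplane(f,e,zt)[:,:2];k=least_squares(lambda p:np.hypot(q[:,0]-p[0],q[:,1]-p[1])-r,[484,-110+(20 if n=='outer' and 0 else 0)],loss='soft_l1');print(n,zt,k.x,k.cost)
E
```

```text
[ 483.91961506 -110.69450138  169.73901584]
[(188, np.uint8(68), np.uint8(11), np.uint8(192)), (192, np.uint8(108), np.uint8(122), np.uint8(117)), (196, np.uint8(106), np.uint8(170), np.uint8(108)), (200, np.uint8(106), np.uint8(176), np.uint8(110)), (204, np.uint8(107), np.uint8(171), np.uint8(112)), (208, np.uint8(107), np.uint8(170), np.uint8(114)), (212, np.uint8(107), np.uint8(172), np.uint8(224)), (216, np.uint8(107), np.uint8(173), np.uint8(227)), (220, np.uint8(106), np.uint8(173), np.uint8(228)), (224, np.uint8(106), np.uint8(171), np.uint8(230)), (228, np.uint8(71), np.uint8(12), np.uint8(171)), (232, np.uint8(73), np.uint8(11), np.uint8(169)), (236, np.uint8(69), np.uint8(11), np.uint8(170)), (240, np.uint8(73), np.uint8(10), np.uint8(172)), (244, np.uint8(64), np.uint8(10), np.uint8(173)), (248, np.uint8(65), np.uint8(9), np.uint8(172)), (252, np.uint8(64), np.uint8(12), np.uint8(170)), (256, np.uint8(103), np.uint8(49), np.uint8(126)), (260, np.uint8(107), np.uint8(170), np.uint8(90)), (264, np.uint8(60), np.uint8(4), np.uint8(69)), (268, np.uint8(90), np.uint8(3), np.uint8(90)), (272, np.uint8(50), np.uint8(7), np.uint8(109)), (276, np.uint8(45), np.uint8(5), np.uint8(105)), (280, np.uint8(30), np.uint8(3), np.uint8(102)), (284, np.uint8(30), np.uint8(3), np.uint8(88)), (288, np.uint8(107), np.uint8(175), np.uint8(213)), (292, np.uint8(107), np.uint8(175), np.uint8(218)), (296, np.uint8(107), np.uint8(145), np.uint8(213)), (300, np.uint8(71), np.uint8(11), np.uint8(188))]
[[231, np.float64(293.5)], [239, np.float64(296.5)], [247, np.float64(296.5)], [255, np.float64(296.5)], [263, np.float64(294.5)]] [[233, np.float64(230.5)], [241, np.float64(227.5)], [249, np.float64(226.5)], [257, np.float64(227.5)], [265, np.float64(230.5)]]
inner 196.7 [ 484.26568486 -110.15518891] 0.189704947552213
outer 196.7 [ 484.29398795 -109.03997361] 0.48801076826582146
```

Held collar offset is about (+0.3, +1.0) mm from the TCP. Moving over the thick post and starting down.

Call:
send_rows(
  motion=[
    [-0.001, 0.07, 0, 0, 0, 0, -1],
    [-0.001, 0.12, 0, 0, 0, 0, -1],
    [-0.001, 0.129, 0, 0, 0, 0, -1],
    [-0.001, 0.129, 0, 0, 0, 0, -1],
    [-0.001, 0.129, -0.05, 0, 0, 0, -1],
    [-0.001, 0.129, -0.08, 0, 0, 0, -1],
    [-0.001, 0.129, -0.09, 0, 0, 0, -1],
    [-0.001, 0.129, -0.1, 0, 0, 0, -1],
    [-0.001, 0.129, -0.11, 0, 0, 0, -1],
    [-0.001, 0.129, -0.12, 0, 0, 0, -1],
    [-0.001, 0.129, -0.12, 0, 0, 0, -1],
  ],
)

```text
time_s: 7.42
ee_pos: [482.9, -45.3, 109.7]
ee_rot: [-180.0, -0.0, 85.8]
force: [0.6, -0.2, -1.6]
gripper_width: 56.3
gripper_force: 20.0
```

Call:
send_rows(
  motion=[
    [0, 0, -0.015, 0, 0, 0, -1],
    [0, 0, -0.03, 0, 0, 0, -1],
    [0, 0, -0.042, 0, 0, 0, -1],
    [0, 0, -0.05, 0, 0, 0, -1],
    [0, 0, -0.054, 0, 0, 0, -1],
    [0, 0, -0.057, 0, 0, 0, -1],
    [0, 0, -0.057, 0, 0, 0, -1],
  ],
)

```text
time_s: 8.3
ee_pos: [483.2, -45.3, 81.6]
ee_rot: [180.0, 0.0, 85.8]
force: [-0.0, 0.5, -2.0]
gripper_width: 56.2
gripper_force: 20.0
```

Call:
send_rows(
  motion=[
    [0, 0, 0, 0, 0, 0, 1],
    [0, 0, 0, 0, 0, 0, 1],
    [0, 0, 0, 0, 0, 0, 1],
    [0, 0, 0.02, 0, 0, 0, 1],
    [0, 0, 0.08, 0, 0, 0, 1],
    [0, 0, 0.16, 0, 0, 0, 1],
    [-0.02, -0.08, 0.2, 0, 0, 0, 1],
    [-0.04, -0.18, 0.2, 0, 0, 0, 1],
    [-0.06, -0.28, 0.15, 0, 0, 0, 1],
    [-0.0735, -0.35, 0.05, 0, 0, 0, 1],
    [-0.0735, -0.366, -0.04, 0, 0, 0, 1],
    [-0.0735, -0.366, -0.1, 0, 0, 0, 1],
    [-0.0735, -0.366, -0.13, 0, 0, 0, 1],
    [-0.0735, -0.366, -0.145, 0, 0, 0, 1],
    [-0.0735, -0.366, -0.145, 0, 0, 0, 1],
    [-0.0735, -0.366, -0.145, 0, 0, 0, -1],
    [-0.0735, -0.366, -0.145, 0, 0, 0, -1],
    [-0.0735, -0.366, -0.145, 0, 0, 0, -1],
    [-0.0735, -0.366, -0.145, 0, 0, 0, -1],
    [-0.0735, -0.366, -0.145, 0, 0, 0, -1],
  ],
  squeeze=18,
)

```text
time_s: 10.8
ee_pos: [446.3, -228.3, 9.0]
ee_rot: [180.0, 0.0, 85.8]
force: [0.1, -0.2, -0.4]
gripper_width: 44.1
gripper_force: 0.0
```

Call:
send_rows(
  motion=[
    [0, 0, 0, 0, 0, 0, -1],
    [0, 0, 0, 0, 0, 0, -1],
    [0, 0, 0, 0, 0, 0, -1],
    [0, 0, 0.04, 0, 0, 0, -1],
    [0, 0, 0.14, 0, 0, 0, -1],
    [0, 0, 0.25, 0, 0, 0, -1],
    [0.02, 0.08, 0.322, 0, 0, 0, -1],
    [0.04, 0.18, 0.322, 0, 0, 0, -1],
    [0.06, 0.28, 0.322, 0, 0, 0, -1],
    [0.086, 0.35, 0.322, 0, 0, 0, -1],
    [0.086, 0.386, 0.322, 0, 0, 0, -1],
    [0.086, 0.386, 0.322, 0, 0, 0, -1],
    [0.086, 0.386, 0.322, 0, 0, 0, -1],
    [0.086, 0.386, 0.322, 0, 0, 0, -1],
  ],
)

```text
time_s: 12.55
ee_pos: [489.1, -36.4, 169.9]
ee_rot: [-180.0, 0.0, 85.7]
force: [-0.6, -1.5, -0.3]
gripper_width: 39.1
gripper_force: 18.0
```

```bash
python3 - <<'E'
from h import *
from scipy.optimize import least_squares
f,s=wgrab('w4');print(s['ee_pos'],s['gripper_width'])
hsv=cv2.cvtColor(f['pixels'],cv2.COLOR_RGB2HSV);h,S,v=[hsv[...,i].astype(int) for i in range(3)];P=wcloud(f)
Y=(abs(h-23)<8)&(S>150)
m=Y&(P[...,2]>105)&(P[...,2]<130)
y,x=np.nonzero(m);q=wplane(f,np.stack([x,y],1),116)[:,:2];print('post',x.mean(),y.mean(),len(x),q.mean(0),(q.min(0)+q.max(0))/2)
zt=s['ee_pos'][2]+27
m=Y.astype(np.uint8);m[:195]=0;m[:,:200]=0;m[:,300:]=0
print([(r,int(h[r,249]),int(S[r,249]),int(v[r,249])) for r in range(196,304,4)])
inn=[];out=[]
for c in range(236,263,2):
    x=np.nonzero(m[:262,c])[0]
    if len(x): 
        k=x[0]
        while k<262 and m[k,c]: k+=1
        inn.append([c,k-.5])
    y=np.nonzero(m[282:,c])[0]
    if len(y): out.append([c,282+y.max()+.5])
for n,e,r in(('inner',inn,11),('outer',out,20)):
    print(e[::3])
    if len(e)<4: continue
    q=wplane(f,e,zt)[:,:2];k=least_squares(lambda p:np.hypot(q[:,0]-p[0],q[:,1]-p[1])-r,s['ee_pos'][:2],loss='soft_l1');print(n,k.x-s['ee_pos'][:2],k.cost)
E
```

```text
[489.07743103 -36.423528   169.91921921] 39.12380758272974
post 242.96610169491527 127.37288135593221 59 [489.75298708  28.36769818] [497.95258824  -6.87028571]
[(196, 107, 131, 134), (200, 15, 8, 125), (204, 23, 7, 138), (208, 21, 214, 155), (212, 21, 214, 156), (216, 21, 213, 157), (220, 22, 213, 157), (224, 22, 210, 164), (228, 27, 205, 254), (232, 25, 209, 250), (236, 26, 208, 251), (240, 107, 150, 191), (244, 107, 173, 206), (248, 18, 138, 207), (252, 21, 205, 128), (256, 22, 211, 128), (260, 21, 213, 127), (264, 75, 7, 72), (268, 60, 3, 91), (272, 40, 7, 107), (276, 30, 2, 104), (280, 30, 5, 101), (284, 15, 6, 88), (288, 71, 11, 194), (292, 65, 8, 192), (296, 71, 11, 193), (300, 71, 11, 190)]
[[236, np.float64(261.5)], [242, np.float64(240.5)], [248, np.float64(239.5)], [254, np.float64(239.5)], [260, np.float64(242.5)]]
inner [0.19055766 0.45665097] 5.283107411474544
[[236, np.float64(323.5)], [242, np.float64(323.5)], [248, np.float64(324.5)], [254, np.float64(324.5)], [260, np.float64(323.5)]]
outer [ -1.71762459 -28.3971194 ] 1.497589798289792
```

View pics/w4.png

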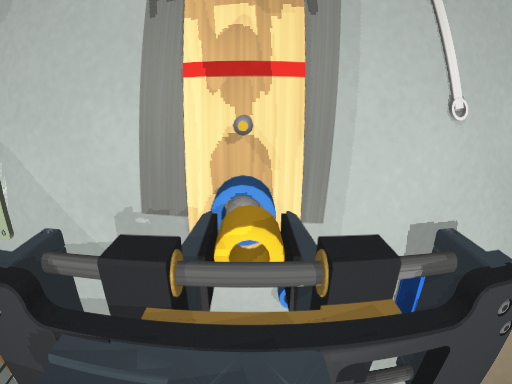

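The post cap is at (242,126), right ahead of the held yellow collar at (249,250), which is centred within 1 mm. The blue collar is seated on its post behind it. Moving over and down.

Call:
send_rows(
  motion=[
    [0, 0.07, 0, 0, 0, 0, -1],
    [0, 0.12, 0, 0, 0, 0, -1],
    [0, 0.1295, 0, 0, 0, 0, -1],
    [0, 0.1295, 0, 0, 0, 0, -1],
    [0, 0.1295, -0.05, 0, 0, 0, -1],
    [0, 0.1295, -0.08, 0, 0, 0, -1],
    [0, 0.1295, -0.09, 0, 0, 0, -1],
    [0, 0.1295, -0.1, 0, 0, 0, -1],
    [0, 0.1295, -0.11, 0, 0, 0, -1],
    [0, 0.1295, -0.12, 0, 0, 0, -1],
    [0, 0.1295, -0.12, 0, 0, 0, -1],
  ],
)

```text
time_s: 13.98
ee_pos: [489.1, 29.5, 109.7]
ee_rot: [-180.0, 0.0, 85.8]
force: [-0.1, 0.2, -0.8]
gripper_width: 38.7
gripper_force: 18.0
```

Call:
send_rows(
  motion=[
    [0, 0, -0.015, 0, 0, 0, -1],
    [0, 0, -0.03, 0, 0, 0, -1],
    [0, 0, -0.042, 0, 0, 0, -1],
    [0, 0, -0.05, 0, 0, 0, -1],
    [0, 0, -0.054, 0, 0, 0, -1],
    [0, 0, -0.057, 0, 0, 0, -1],
    [0, 0, -0.057, 0, 0, 0, -1],
  ],
)

```text
time_s: 14.85
ee_pos: [489.4, 29.4, 81.5]
ee_rot: [180.0, -0.0, 85.8]
force: [0.6, -0.8, -0.5]
gripper_width: 38.9
gripper_force: 18.0
```

Call:
send_rows(
  motion=[
    [0, 0, 0, 0, 0, 0, 1],
    [0, 0, 0, 0, 0, 0, 1],
    [0, 0, 0, 0, 0, 0, 1],
    [0, 0, 0.02, 0, 0, 0, 1],
    [0, 0, 0.08, 0, 0, 0, 1],
    [0, 0, 0.16, 0, 0, 0, 1],
    [0.01, 0.1, 0.22, 0, 0, 0, 1],
    [0.022, 0.17, 0.22, 0, 0, 0, 1],
    [0.022, 0.19, 0.22, 0, 0, 0, 1],
    [0.022, 0.19, 0.22, 0, 0, 0, 1],
    [0.022, 0.19, 0.22, 0, 0, 0, 1],
  ],
)

```text
time_s: 16.23
ee_pos: [499.9, 123.4, 191.2]
ee_rot: [-179.9, 0.0, 85.8]
force: [-0.2, -0.2, -0.4]
gripper_width: 91.3
gripper_force: 0.0
```

```bash
python3 - <<'E'
from h import *
f,s=wgrab('w5');print(s['ee_pos'],s['ee_rot'])
hsv=cv2.cvtColor(f['pixels'],cv2.COLOR_RGB2HSV);h,S,v=[hsv[...,i].astype(int) for i in range(3)];P=wcloud(f)
m=((P[...,2]>112)&(P[...,2]<128)&(P[...,1]>140)&(abs(P[...,0]-500)<60)).astype(np.uint8)
y,x=np.nonzero(m);q=wplane(f,np.stack([x,y],1),120)[:,:2].astype(np.float32);print('block',x.mean(),y.mean(),len(x),np.median(P[m>0][:,2]),cv2.minAreaRect(q))
for n in('scene','side'):
    f=eyes.grab_frame(n);P=cloud(f);hsv=cv2.cvtColor(f['pixels'],cv2.COLOR_RGB2HSV);h,S,v=[hsv[...,i].astype(int) for i in range(3)]
    near=lambda a,b,r:np.hypot(P[...,0]-a,P[...,1]-b)<r
    for k,mm,c in(('blue',(abs(h-108)<12)&(S>100),(484,-45)),('yel',(abs(h-23)<8)&(S>170),(489,29))):
        p=P[mm&near(*c,32)];print(n,k,len(p),np.percentile(p[:,2],[5,50,80,95]).round(1) if len(p) else '')
    save('v_'+n,f)
    cv2.imwrite('pics/c_%s.png'%n,cv2.resize(f['pixels'][130:220,190:320] if n=='scene' else f['pixels'][120:240,160:280],None,fx=4,fy=4)[:,:,::-1])
E
```

```text
[499.88776202 123.40874771 191.18121741] [-1.79949626e+02  4.80856251e-02  8.57709323e+01]
block 245.0089219330855 124.88624535315985 1345 119.45771253937514 ((501.78375244140625, 189.03382873535156), (29.428556442260742, 29.255704879760742), 85.6347885131836)
scene blue 230 [ 81.4 106.  109.6 118. ]
scene yel 149 [ 78.4  99.8 108.4 110.7]
side blue 324 [ 81.8 105.  107.6 115.2]
side yel 169 [ 79.9 102.7 106.3 108. ]
```

View pics/c_scene.png

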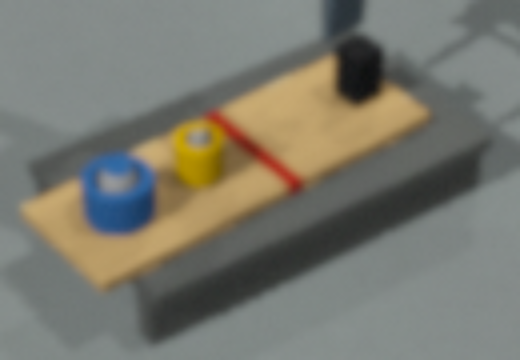

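Both rings' tops are at 108 mm, so they are down on the plate, and the crop shows the blue collar at (118,190) and the yellow at (198,152) sitting upright. The block is at (501.8,189.0), 29.4 mm square. Gripping it.

Call:
send_rows(
  motion=[
    [0.003, 0.07, 0, 0, 0, 0, 1],
    [0.003, 0.12, 0, 0, 0, 0, 1],
    [0.003, 0.13, -0.05, 0, 0, 0, 1],
    [0.003, 0.13, -0.12, 0, 0, 0, 1],
    [0.003, 0.13, -0.18, 0, 0, 0, 1],
    [0.003, 0.13, -0.21, 0, 0, 0, 1],
    [0.003, 0.13, -0.224, 0, 0, 0, 1],
    [0.003, 0.13, -0.224, 0, 0, 0, 1],
    [0.003, 0.13, -0.224, 0, 0, 0, -1],
    [0.003, 0.13, -0.224, 0, 0, 0, -1],
    [0.003, 0.13, -0.224, 0, 0, 0, -1],
    [0.003, 0.13, -0.224, 0, 0, 0, -1],
    [0.003, 0.13, -0.224, 0, 0, 0, -1],
    [0.003, 0.13, -0.224, 0, 0, 0, -1],
    [0.003, 0.13, -0.224, 0, 0, 0, -1],
    [0.003, 0.13, -0.224, 0, 0, 0, -1],
    [0.003, 0.13, -0.224, 0, 0, 0, -1],
  ],
  squeeze=40,
)

```text
time_s: 18.5
ee_pos: [501.6, 189.5, 79.5]
ee_rot: [-180.0, -0.0, 85.8]
force: [-1.1, -0.4, 0.8]
gripper_width: 29.5
gripper_force: 40.0
```

Call:
send_rows(
  motion=[
    [0, 0, -0.001, 0, 0, 0, -1],
    [0, 0, -0.002, 0, 0, 0, -1],
    [0, 0, -0.002, 0, 0, 0, -1],
    [-0.001, -0.005, -0.002, 0, 0, -0.002, -1],
    [-0.002, -0.015, -0.002, 0, 0, -0.006, -1],
    [-0.004, -0.029, -0.002, 0, 0, -0.01, -1],
    [-0.0056, -0.0434, -0.002, 0, 0, -0.016, -1],
    [-0.0074, -0.058, -0.002, 0, 0, -0.021, -1],
    [-0.0074, -0.058, -0.002, 0, 0, -0.021, -1],
  ],
)

```text
time_s: 19.62
ee_pos: [499.8, 161.2, 79.6]
ee_rot: [179.8, -0.1, 84.6]
force: [2.1, 0.9, 5.1]
gripper_width: 29.8
gripper_force: 40.0
```

Call:
send_rows(
  motion=[
    [-0.001, -0.01, 0, 0, 0, -0.001, -1],
    [-0.004, -0.03, -0.001, 0, 0, -0.005, -1],
    [-0.0075, -0.058, -0.001, 0, 0, -0.01, -1],
    [-0.011, -0.086, -0.001, 0, 0, -0.015, -1],
    [-0.0145, -0.114, -0.001, 0, 0, -0.02, -1],
    [-0.018, -0.142, -0.001, 0, 0, -0.025, -1],
    [-0.022, -0.17, -0.001, 0, 0, -0.03, -1],
    [-0.025, -0.192, -0.001, 0, 0, -0.032, -1],
    [-0.026, -0.201, -0.001, 0, 0, -0.032, -1],
    [-0.026, -0.201, -0.001, 0, 0, -0.032, -1],
  ],
)

```text
time_s: 20.88
ee_pos: [486.6, 61.4, 79.5]
ee_rot: [179.8, -0.2, 82.5]
force: [1.3, 5.8, 10.7]
gripper_width: 30.1
gripper_force: 40.0
```

```bash
cat > m.py <<'E'
from h import *
s=env.state();print(s['ee_pos'],s['ee_rot'],s['force'],s['torque'])
a7=np.deg2rad(7.43);d=np.array([-np.sin(a7),-np.cos(a7)]);n=np.array([np.cos(a7),-np.sin(a7)])
for nm in('scene','side'):
    f=eyes.grab_frame(nm);save('z_'+nm,f);P=cloud(f);hsv=cv2.cvtColor(f['pixels'],cv2.COLOR_RGB2HSV);h,S,v=[hsv[...,i].astype(int) for i in range(3)]
    ok=(f['depth']>0)
    red=ok&((h<8)|(h>172))&(S>120)&(abs(P[...,2]-73)<8)&(abs(P[...,1]+20)<80)&(abs(P[...,0]-480)<90)
    y,x=np.nonzero(red);q=np.array([ray(f,i,j,72)[:2] for i,j in zip(x,y)],np.float32);print(nm,'band',len(q),cv2.minAreaRect(q))
    st=ok&(abs(P[...,2]-60)<4)&(S<70);st&=(abs(P[...,0]-490)<150)&(abs(P[...,1]-94)<190)
    p=P[st][:,:2];k=(p-[489.6,94]);A=k@d;N=k@n
    print(' stand along',np.percentile(A,[.2,99.8]).round(1),'lat',np.percentile(N,[.2,99.8]).round(1),' band along',np.round((q-[489.6,94])@d,1).mean(),'lat',((q-[489.6,94])@n).mean())
    for L in(-80,-70,70,80):
        kk=A[abs(N-L)<5]; print('  strip',L,len(kk),kk.max().round(1) if len(kk) else '')
    wd=ok&(h>8)&(h<25)&(S>50)&(v>110)&(abs(P[...,2]-73)<7)&(abs(P[...,0]-480)<100)&(abs(P[...,1])<270)
    X=P[wd];c=np.linalg.lstsq(np.c_[X[:,:2]-X[:,:2].mean(0),np.ones(len(X))],X[:,2],rcond=None)[0];print(' plate tilt mm/m',(c[:2]*1000).round(1),'z',c[2])
E
python3 m.py
```

```text
[486.55644276  61.43003719  79.45871995] [179.83992549  -0.21398655  82.48439488] [ 1.32408567  5.75894772 10.69367435] [ 0.88854556  0.68924653 -0.47057212]
scene band 73 ((475.0449523925781, -47.479496002197266), (9.483508110046387, 116.43043518066406), 81.79583740234375)
 stand along [-159.2  161.6] lat [-94.3  98.6]  band along 142.3095890410959 lat 8.586587075888007
  strip -80 102 161.5
  strip -70 73 155.3
  strip 70 206 162.9
  strip 80 217 162.2
 plate tilt mm/m [-6.7  0.8] z 72.69838614256965
side band 159 ((471.7440490722656, -49.302711486816406), (13.242737770080566, 105.45075988769531), 82.07671356201172)
 stand along [-154.8  163.9] lat [-94.4  95.3]  band along 144.80628930817608 lat 1.8344064434020362
  strip -80 191 163.2
  strip -70 205 163.8
  strip 70 187 164.5
  strip 80 173 165.2
 plate tilt mm/m [ 1.2 -0.7] z 70.406688441096
```

Call:
send_rows(
  motion=[
    [-0.001, -0.01, 0, 0, 0, 0, -1],
    [-0.0025, -0.02, 0, 0, 0, 0, -1],
    [-0.004, -0.03, 0, 0, 0, 0, -1],
    [-0.0048, -0.037, 0, 0, 0, 0, -1],
    [-0.0048, -0.037, 0, 0, 0, 0, -1],
    [-0.0048, -0.037, 0, 0, 0, 0, -1],
    [-0.0048, -0.037, 0, 0, 0, 0, -1],
  ],
)

```text
time_s: 21.85
ee_pos: [484.2, 43.4, 79.4]
ee_rot: [179.8, -0.2, 82.5]
force: [1.7, 7.7, 10.4]
gripper_width: 29.9
gripper_force: 40.0
```

```bash
python3 m.py; python3 -c "
import cv2,numpy as np
a=cv2.imread('pics/z_scene.png')[120:250,170:330];b=cv2.imread('pics/z_side.png')[120:250,150:290]
cv2.imwrite('pics/fin.png',np.hstack([cv2.resize(a,(410,333),interpolation=2),cv2.resize(b,(359,333),interpolation=2)]))"
```

```text
[484.23734713  43.38366698  79.44857018] [179.83750921  -0.23376314  82.50651647] [ 1.68892715  7.71935169 10.36372446] [ 1.13213822  0.7125319  -0.45347807]
scene band 78 ((473.28656005859375, -66.10631561279297), (9.300894737243652, 119.25141906738281), 81.51638793945312)
 stand along [-159.1  161.6] lat [-95.8  98.3]  band along 160.7128205128205 lat 4.999165215760898
  strip -80 93 161.8
  strip -70 83 161.4
  strip 70 208 161.0
  strip 80 212 162.4
 plate tilt mm/m [-8.   0.5] z 72.75270739246683
side band 167 ((469.4231262207031, -67.58076477050781), (12.931872367858887, 109.15716552734375), 82.14513397216797)
 stand along [-156.1  164.2] lat [-94.4  95.2]  band along 162.87544910179642 lat 1.4657334057403741
  strip -80 192 164.2
  strip -70 191 164.8
  strip 70 192 164.4
  strip 80 175 164.1
 plate tilt mm/m [ 3.8 -1.1] z 70.4435063481475
```

View pics/fin.png

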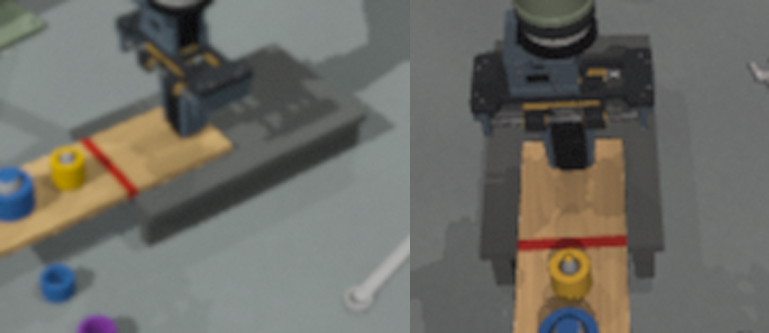

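The band (110,165 and 572,243 in the crop) is over the stand's outer edge to within about 1 mm. The plate is flat, both collars are seated, and the block is held with 10 N of down-force. Handing in.

```bash
python3 -c "
from workcell import env
print(env.job_done())"
```

```text
the job is handed in; nothing more can be done
None
```

I handed the job in at about 22 s: both collars are down on their posts, the red band sits over the stand's outer edge to within about 1–2 mm, and the gripper still holds the block with the plate flat; I don't have the judge's verdict.

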